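# Free the tube from its push-fit and park it

## Robot

A 6-joint arm with a two-finger parallel gripper is mounted at the origin on a cart in front of the work surface, level with it; the furniture and walls round the work are solid. World frame = base frame: x ahead of the robot, y to its left, z up, the work surface at z = 0. Lengths are in mm, angles in rad, forces in N, time in s.
With the tool pointing down it reaches from about 275 to 850 mm from the base axis. Payload 5.2 kg.
Tool frame: the origin (TCP) lies midway between the tips of the shut fingers; the grasp point (between the pads) lies 19 mm behind it; z points along the fingers, y is the direction in which the jaws open and shut (so a half turn about z gives the same grasp; the last joint's range is limited). The gripper opens to 85 mm and grips with 20 to 120 N. Pads are 22 mm wide; open, the fingers measure 114 mm over their backs; the gripper's body (76 mm by 85 mm) begins 54 mm behind the grasp point. The pads swing forward as they close: fully open they stand 13 mm farther back than shut.
Start: joints at [1.135, 0.259, 1.535, -0, 1.348, -0.203], TCP at [126.864, 535.173, 231.31] pointing down, gripper open.
Joint ranges: [-3.14, 3.14], [-0.91, 2.08], [0.19, 2.58], [-1.22, 4.36], [0.22, 2.71], [-3.12, 3.12]. Speed limits (rad/s): [2.57, 2.57, 3.14, 3.14, 3.14, 3.14].

## Interface

Orientations are given as a rotation vector (axis times angle).
In Python, from cell import * gives the robot as it stands.
- The arm moves only by the tool jog_arm, never from a script. Its argument "series" is a list that holds one entry, the list of rows, each a list of 7 numbers: the turn, a rotation vector about the tool's x, y, z in rad, then the shift along the tool's x, y, z in m, then the finger opening in m, from 0 to 0.0854. A call has 1 to 12 rows; each row shifts and turns the commanded pose from where the row before left it, along the tool's axes as they then stand; what a row does not reach is not made up. A row lasts 1/12 s, in which the tool goes at most 41.7 mm and 7.16 degrees, less where a joint would pass 70% of its speed; a pose out of reach is approached as far as the arm can. A call is refused whole if a number of a shift passes 0.0417 or a number of a turn 0.125, either way. A call with a gripper value outside its range is refused whole. The fingers move at their own pace and stop on an object; "squeeze" is the grip in N (left out, the last holds). Time passes only in rows, so rows that do not move let the fingers close. It gives the time, the measured TCP pose, the force and the opening at its end, in the units of the state.
- get_state(): the state, without advancing time (a new reading comes with each control period).
- capture(name): name is "scene" or "top" or "wrist"; returns (picture, depth): 400x640x3 uint8, red, green, blue; 400x640 float32, mm along the optical axis (not along the pixel's ray), 0 where there is no reading.
- camera_model(name): a dict with "K" (3x3 intrinsics, pixels), "cam_to_world" (4x4, takes a point from camera to world coordinates). Camera axes: x right, y down, z forward; pixel columns grow to the right and rows downward; lengths in mm; the calibration is good to about 2 mm. The wrist camera is an equidistant fisheye: a pixel r from the principal point sees the ray r / f radians off the axis. A picture is of the moment at which its call begins: read the wrist's pose just before it. camera_model takes no time and is no camera call; for the wrist camera it gives the pose at the moment of the call.
- close_job(): hands the job in, once; it reports no verdict.
Trained networks look in the newest picture that a camera, given by its name, has taken for a name from the list of things; names that differ only in an ending like _2 or _b are one class to them, and where a whole thing is asked for, a point or a joint stands for the part that bears it (a point fixed in the world has none). Each returns a list of dicts, best first, with "p" (0 to 1); they miss things now and then, are a little off and sometimes report something else, mostly with a low value. They report only what shows in the picture. A call takes as long as a camera call.
- regions_of(camera, thing): "pixels" (400x640 bool, what is visible of it).
- tip_of(camera, thing): "location" ([x, y, z] in mm, in world coordinates, good to about 4 mm: a listed point, or the origin of a listed thing).
The state is a dict: "t": time; "joints": joint angles; "joint_vel": joint speeds; "joint_efforts": joint torques, N m; "ee_pos": TCP position; "orientation": TCP orientation; "ft_force": force on the tool from outside, world axes, zero at the start; "wrist_torque": the same for the moment, N m; "opening": finger opening in mm.
Only numpy, scipy, OpenCV 4.12 (cv2) and the standard library are available. Lean on these libraries where they do the work, as an engineer would, in place of code of your own. Each camera call takes 0.05 s, during which the arm holds its last target.

## Task

Free the steel tube from the brass push-fit fitting: press the red collar ring fully down with the fingertips, take hold of the tube right there and, before the collar can spring back, draw the tube straight up and out; never press hard or yank against the jaws. Then lower the tube gently, blue-banded end up, into the well of the blue stand until it stands on the bottom, and let go. Leave everything else on the trolley where it is.

Things in the scene. Friction and masses are not known exactly. Their poses are not given: they have to be found in the camera images.
- fitting: brass push-fit fitting, fixed, on a 100x84x8 mm aluminium plate; origin at the centre of the plate's underside, z up the bore. Body 57 mm wide, up to z = 42 mm. Above it a sprung flat red collar ring round the tube: 60 mm outside, 25 mm hole, 6 mm thick. The collar is set to a different height each time: its upper face rests somewhere from z = 57 to 71 mm, to be found by feel
- body_mouth (a point): on the fitting's axis at the top of the brass body, z = 42 mm. The red collar above it presses down 8 mm on a spring (5 N at first, 9 N at the bottom) to a rubber stop, from where the force climbs about 20 N per mm: stop there, the fitting stands 35 N. Let go, it springs back up. Less than about 7 mm down when the pull starts, the jaws bite again
- jaw_seat (a point): on the axis, z = 22 mm: underside of four hidden jaws that hold the tube's bead, 1 mm above it. They open in step with the collar, clear the bead from 5 mm down on, and close as it comes up. From a fully pressed collar, tube and collar may rise together: after 2 to 3 mm the bead is between the open jaws and the tube slides out. A bitten tube stands 50 N
- tube: loose straight steel tube, 16 mm across, 95 mm long, 60 to 110 g, two thin blue bands near the top; origin at the centre of its foot, z to its top. A fixed bead, 22 mm across, 6 to 11 mm above the foot, chamfered below. Starts upright in the fitting, foot 10 mm above the fitting's origin, 34 to 48 mm of it above the collar; fingertips can stand on the collar and close on the tube there
- tube_top (a point): centre of the tube's top end, 95 mm above its foot
- stand: fixed round blue parking stand with a black base, 62 mm across (rim 72, base 80), 34 mm high; origin at the centre of its underside. One upright round well in its middle, 26 mm wide, floor at z = 6 mm, flaring over the top 6 mm to 36 mm at its mouth (z = 34 mm)
- well_floor (a point): centre of the floor of the stand's well, 28 mm below its mouth
- tub_white: bystander: large white lidded tub, 152 mm wide, 136 high
- tub_red_lid: bystander: tub with a red lid, 130 mm wide, 110 high
- coplin_jar: bystander: glass staining jar with lid and purple dye, 62 mm wide, 118 high
- reagent_bottle: bystander: white one litre bottle with black cap, 86 mm wide, 224 high
- slide_box: bystander: dark blue flat slide box, 103x171x36 mm
- strip_pot: bystander: white pot with black cap and coloured squares, 43 mm wide, 87 high
- wash_bottle_red: bystander: red squeeze bottle with a bent spout, 58x72 mm, 176 high
- bench_timer: bystander: white bench timer with three keys, 62x66x21 mm

How it is judged:
By the outcome, as a careful person would: the job done as asked, in the order asked, and still so for the second after the job is handed in, with the robot touching nothing.
It also fails if it takes over 51 s, if anything falls off the work surface, if the arm or the gripper's body presses on something with over 40 N, if the wrist force passes 120 N, or if a joint passes its speed limit or range.

## Working session

There is one attempt and no reset: what is moved stays moved. The work goes in short steps, Python scripts to look and compute and a tool call to move; the robot and the scene stay as the last step left them, time stands still between calls to the robot, and variables do not carry over. Pictures are saved under pics/ and viewed, and the job is handed in when it is done.

Besides the shell and the picture viewer there is one more tool, called after "Request:" by a JSON object that holds its "op" and its "data". jog_arm: Moves the arm, as the interface text tells. Its arguments: {"type":"object","properties":{"series":{"type":"array"},"squeeze":{"type":"number"}},"required":["series"]}

```bash
mkdir -p pics; ls; python3 - <<'E'
from cell import *
import cv2,numpy as np
s=get_state();print(s)
for n in ["scene","top"]:
    p,d=capture(n); cv2.imwrite(f"pics/{n}0.png",p[:,:,::-1])
    for th in ["fitting","body_mouth","tube","tube_top","stand","well_floor"]:
        r=tip_of(n,th); print(n,th,[(np.round(x["location"],1).tolist(),round(x["p"],2)) for x in r[:3]])
print(get_state()["t"])
E
```

```text
pics
{'t': 0.0, 'joints': array([ 1.13516402e+00,  2.59348043e-01,  1.53613310e+00, -3.34501431e-05,
        1.34798487e+00, -2.02829602e-01]), 'joint_vel': array([-0.00060505, -0.00036471,  0.00116269, -0.00081629,  0.0013271 ,
        0.00203442]), 'joint_efforts': array([-1.71132880e-03, -4.46020103e+01, -2.90576917e+01, -6.35458546e-04,
        1.17090927e-02, -9.16220614e-06]), 'ee_pos': array([126.65603952, 534.65387927, 230.45190888]), 'orientation': array([-3.64783986e-01, -3.11978044e+00,  2.80956287e-03]), 'ft_force': array([-0.35498457, -0.29280913,  0.92162587]), 'wrist_torque': array([ 0.02917137,  0.00993647, -0.00953105]), 'opening': 85.13766244615017}
scene fitting [([461.1, 85.1, 46.9], 0.67), ([462.4, 83.7, 3.2], 0.56), ([629.0, -287.1, 3.2], 0.37)]
scene body_mouth [([461.1, 82.5, 45.9], 0.83)]
scene tube [([499.1, 311.6, 0.1], 0.48), ([460.3, 82.4, 45.5], 0.25)]
scene tube_top [([461.1, 82.0, 106.2], 0.64)]
scene stand [([490.5, -116.2, 0.2], 0.86), ([499.3, 309.8, -0.9], 0.68)]
scene well_floor [([487.6, -107.3, 8.3], 0.68)]
top fitting [([462.4, 82.6, 0.6], 0.6), ([456.4, 81.5, 43.7], 0.33)]
top body_mouth [([487.6, -111.2, 1.2], 0.71), ([458.0, 83.0, 40.7], 0.55)]
top tube [([458.0, 79.0, 12.6], 0.61), ([486.0, -110.1, 10.3], 0.24)]
top tube_top [([460.2, 82.9, 106.1], 0.5)]
top stand [([491.4, -109.6, 5.0], 0.56)]
top well_floor [([484.2, -107.8, 7.4], 0.68)]
0.7
```

View pics/scene0.png

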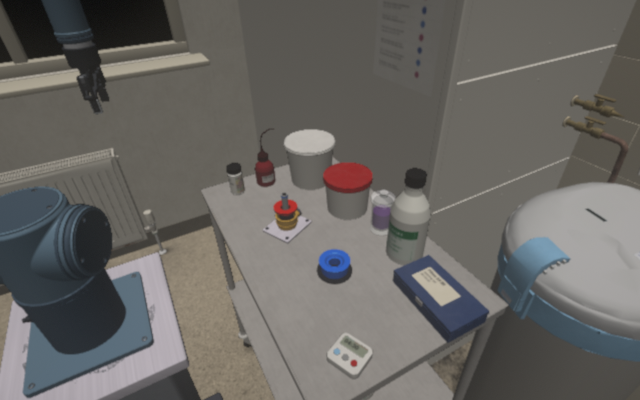

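View pics/top0.png

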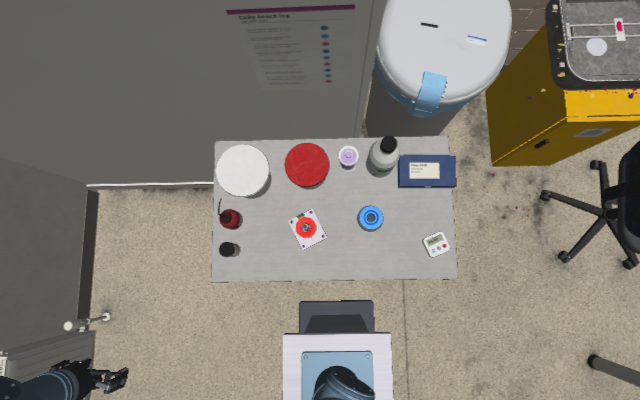

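```bash
cat > h.py <<'E'
from cell import *
import cv2,numpy as np
from scipy.spatial.transform import Rotation as Ro
def pts(n,d,mask):
    m=camera_model(n);K=m["K"];T=m["cam_to_world"]
    v,u=np.nonzero(mask&(d>0));z=d[v,u].astype(float)
    if n=="wrist":
        x=(u-K[0,2])/K[0,0];y=(v-K[1,2])/K[1,1];r=np.hypot(x,y)+1e-9
        t=np.tan(r)/r; P=np.c_[x*t*z,y*t*z,z]
    else: P=np.c_[(u-K[0,2])/K[0,0]*z,(v-K[1,2])/K[1,1]*z,z]
    return P@T[:3,:3].T+T[:3,3]
def st():
    s=get_state();R=Ro.from_rotvec(s["orientation"]);
    print("t",round(s["t"],2),"pos",np.round(s["ee_pos"],1),"rv",np.round(s["orientation"],4),"F",np.round(s["ft_force"],1),"op",round(s["opening"],1))
    return s,R
def shift(target,yawalign=None):
    s,R=st();d=R.inv().apply(np.array(target)-s["ee_pos"]);print("tool shift mm",np.round(d,1));return d
E
python3 - <<'E'
from h import *
for n in ["top","scene"]:
    p,d=capture(n);h=p.astype(int)
    hsv=cv2.cvtColor(p,cv2.COLOR_RGB2HSV)
    full=np.ones(d.shape,bool);m=camera_model(n)
    P=pts(n,d,d>0);v,u=np.nonzero(d>0);c=hsv[v,u]
    near=np.hypot(P[:,0]-461,P[:,1]-82.5)<45
    red=near&((c[:,0]<8)|(c[:,0]>172))&(c[:,1]>150)
    for nm,k in [("red",red),("tubehi",near&(P[:,2]>80)),("plate",near&(P[:,2]<20)&(P[:,2]>4))]:
        print(n,nm,k.sum(),np.round(P[k].mean(0),1),np.round(P[k].min(0),1),np.round(P[k].max(0),1))
    near=np.hypot(P[:,0]-489,P[:,1]+110)<48
    for nm,k in [("rim",near&(P[:,2]>28)),("blue",near&(c[:,0]>100)&(c[:,0]<125)&(c[:,1]>120))]:
        print(n,nm,k.sum(),np.round(P[k].mean(0),1),np.round(P[k].min(0),1),np.round(P[k].max(0),1))
    print(m["cam_to_world"][:3,3])
shift([461,82,200]) 
E
```

```text
top red 247 [458.5  80.4  68.4] [432.   52.5  62.6] [487.6 107.9  73.3]
top tubehi 31 [457.   79.6 103.1] [450.   71.9  81.8] [463.9  87.4 107.8]
top plate 294 [456.   79.4   8.3] [417.6  40.1   4.1] [505.8 126.3  18.8]
top rim 337 [ 487.3 -113.4   33.5] [ 454.2 -146.5   28. ] [520.7 -80.2  42.2]
top blue 389 [ 487.5 -112.2   31.4] [ 453.6 -146.2    1. ] [524.2 -79.1  42.2]
[ 363.28463825   -4.04511751 1192.67576352]
scene red 192 [457.5  77.1  66.7] [431.3  51.1  53.5] [486.4 108.9  85.2]
scene tubehi 68 [456.1  76.7  94.8] [449.5  70.8  81.1] [464.2  87.3 105. ]
scene plate 342 [457.8  66.9   7.8] [416.5  38.3   4.3] [505.6 120.6  19.5]
scene rim 414 [ 487.2 -112.    32.3] [ 452.3 -147.4   28. ] [521.1 -77.9  35.7]
scene blue 649 [ 486.5 -114.5   28. ] [ 453.2 -147.4    2.7] [525.9 -77.9  35.7]
[ 200.44439558 -610.59137854  617.8447485 ]
t 0.8 pos [126.9 535.2 231.4] rv [3.6490e-01 3.1203e+00 1.0000e-04] F [0.6 0.  0.7] op 85.6
tool shift mm [-429.7 -363.9   31.3]
```

Request:
{"op": "jog_arm", "data": {"series": [[[0,0,0,-0.0268,-0.0229,0,0.085],[0,0,0,-0.0268,-0.0229,0,0.085],[0,0,0,-0.0268,-0.0229,0,0.085],[0,0,0,-0.0268,-0.0229,0,0.085],[0,0,0,-0.0268,-0.0229,0,0.085],[0,0,0,-0.0268,-0.0229,0,0.085],[0,0,0,-0.0268,-0.0229,0,0.085],[0,0,0,-0.0268,-0.0229,0,0.085],[0,0,0,-0.0268,-0.0229,0,0.085],[0,0,0,-0.0268,-0.0229,0,0.085],[0,0,0,-0.0268,-0.0229,0,0.085],[0,0,0,-0.0268,-0.0229,0,0.085]]]}}

```text
t: 1.8
ee_pos: [377.1, 192.1, 231.6]
orientation: [0.365, 3.12, 0.001]
ft_force: [0.6, -0.6, 0.5]
opening: 85.4
```

Request:
{"op": "jog_arm", "data": {"series": [[[0,0,0,-0.0268,-0.0229,0,0.085],[0,0,0,-0.0268,-0.0229,0,0.085],[0,0,0,-0.0268,-0.0229,0,0.085],[0,0,0,-0.0268,-0.0229,0,0.085],[0,0,0,0,0,0,0.085],[0,0,0,0,0,0,0.085]]]}}

```text
t: 2.3
ee_pos: [460.4, 78.2, 231.1]
orientation: [-0.371, -3.119, -0.0]
ft_force: [-0.1, 1.1, -0.5]
opening: 85.0
```

```bash
python3 - <<'E'
from h import *
s,R=st()
p,d=capture("wrist");cv2.imwrite("pics/w1.png",p[:,:,::-1])
for th in ["tube_top","body_mouth","fitting"]:
    r=tip_of("wrist",th); print(th,[(np.round(x["location"],1).tolist(),round(x["p"],2)) for x in r[:3]])
hsv=cv2.cvtColor(p,cv2.COLOR_RGB2HSV)
P=pts("wrist",d,d>0);v,u=np.nonzero(d>0);c=hsv[v,u]
near=np.hypot(P[:,0]-459,P[:,1]-80)<45
red=near&((c[:,0]<8)|(c[:,0]>172))&(c[:,1]>150)
for nm,k in [("red",red),("tubehi",near&(P[:,2]>80)&(P[:,2]<125)),("tubetop",near&(P[:,2]>100)&(P[:,2]<112)),("plate",near&(P[:,2]<20)&(P[:,2]>4))]:
    if k.sum(): print(nm,k.sum(),np.round(P[k].mean(0),1),np.round(P[k].min(0),1),np.round(P[k].max(0),1), np.round(np.median(P[k],0),1))
E
```

```text
t 2.3 pos [460.4  78.2 231.1] rv [-3.7050e-01 -3.1193e+00 -1.0000e-04] F [-0.1  1.1 -0.5] op 85.0
tube_top [([458.6, 80.5, 109.3], 0.76)]
body_mouth [([456.9, 84.6, 39.2], 0.91)]
fitting [([459.6, 84.3, -3.4], 0.95)]
red 2045 [456.5  86.1  74.3] [428.5  40.5   0.9] [491.6 124.4 327.9] [455.1  87.3  68. ]
tubehi 331 [456.1  86.2 101.1] [449.9  77.9  80.1] [465.4  93.9 106.6] [455.5  86.2 104.4]
tubetop 258 [457.2  85.9 104.4] [449.9  77.9 100.1] [465.4  93.7 106.6] [457.   85.9 104.7]
plate 1439 [437.1  79.4   7.8] [414.1  36.    5.3] [489.9 124.9  19.5] [434.1  76.3   7.7]
```

View pics/w1.png

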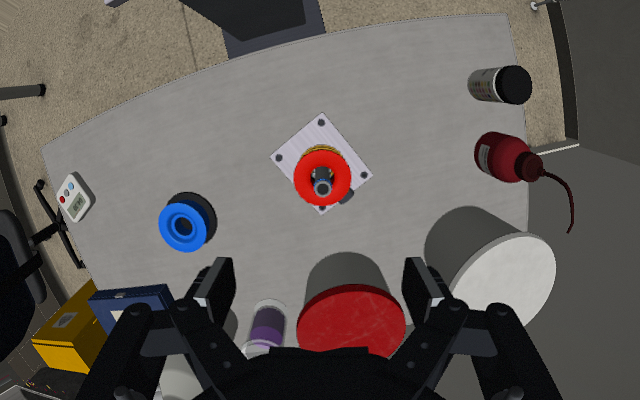

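Request:
{"op": "jog_arm", "data": {"series": [[[0,0,0,0.0027,0.0033,0.03,0.04],[0,0,0,0,0,0.03,0.04],[0,0,0,0,0,0.03,0.04],[0,0,0,0,0,0,0.04],[0,0,0,0,0,0,0.04]]]}}

```text
t: 2.92
ee_pos: [456.1, 84.6, 140.8]
orientation: [-0.362, -3.117, 0.0]
ft_force: [-0.1, -0.2, 1.3]
opening: 39.6
```

```bash
python3 - <<'E'
from h import *
s,R=st()
m=camera_model("wrist");print(m)
p,d=capture("wrist");cv2.imwrite("pics/w2.png",p[:,:,::-1])
for th in ["tube_top","body_mouth","fitting"]:
    r=tip_of("wrist",th); print(th,[(np.round(x["location"],1).tolist(),round(x["p"],2)) for x in r[:3]])
P=pts("wrist",d,d>0)
near=np.hypot(P[:,0]-459,P[:,1]-82)<25
k=near&(P[:,2]>100)&(P[:,2]<112)
print(k.sum(),np.round(P[k].mean(0),1),np.round(P[k].min(0),1),np.round(P[k].max(0),1))
# project TCP axis into image
T=np.linalg.inv(m["cam_to_world"]);K=m["K"]
for z in (0,-19,10,30):
    X=s["ee_pos"]+R.apply([0,0,z]);q=T[:3,:3]@X+T[:3,3];th=np.arctan2(np.hypot(q[0],q[1]),q[2]);ph=np.arctan2(q[1],q[0])
    print(z,K[0,2]+K[0,0]*th*np.cos(ph),K[1,2]+K[1,1]*th*np.sin(ph))
E
```

```text
t 2.92 pos [456.1  84.6 140.8] rv [-3.6170e-01 -3.1172e+00  2.0000e-04] F [-0.1 -0.2  1.3] op 39.6
{'K': array([[309.70691629,   0.        , 318.31384653],
       [  0.        , 309.70691629, 199.21179508],
       [  0.        ,   0.        ,   1.        ]]), 'cam_to_world': array([[ 2.28093868e-01,  9.23254909e-01,  3.09149737e-01,
         3.76382670e+02],
       [ 9.73638884e-01, -2.16057123e-01, -7.31207448e-02,
         1.04363291e+02],
       [-7.15083895e-04,  3.17678598e-01, -9.48198184e-01,
         2.83125240e+02],
       [ 0.00000000e+00,  0.00000000e+00,  0.00000000e+00,
         1.00000000e+00]])}
tube_top [([459.7, 79.8, 107.9], 0.86)]
body_mouth [([457.2, 86.2, 38.8], 0.58)]
fitting [([462.2, 83.4, -1.9], 0.56)]
538 [461.5  82.8 106.4] [454.   74.5 100.1] [470.4  90.8 108.8]
0 316.5062128396583 261.1741473620239
-19 316.2921600604598 281.1443655660601
10 316.6036912806715 252.1765082755185
30 316.77309910606664 236.6778386627739
```

View pics/w2.png

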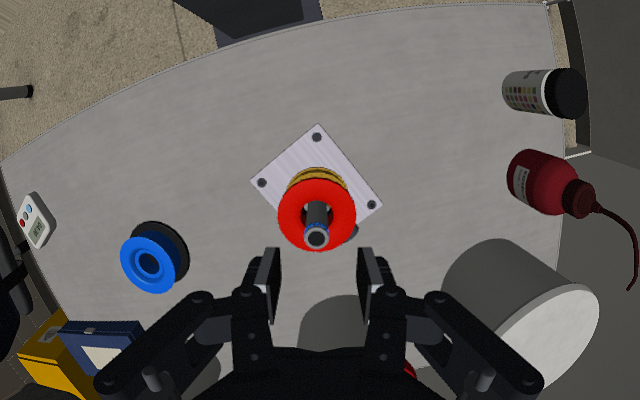

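```bash
python3 - <<'E'
from h import *
for i in range(4):
    s,R=st()
    p,d=capture("wrist")
    P=pts("wrist",d,d>0)
    near=np.hypot(P[:,0]-459,P[:,1]-82)<25
    k=near&(P[:,2]>100)&(P[:,2]<112)
    print(np.round((P[k].min(0)+P[k].max(0))/2,1), np.round(R.inv().apply((P[k].min(0)+P[k].max(0))/2-s["ee_pos"]),1))
E
```

```text
t 3.12 pos [459.1  83.8 143.4] rv [3.6350e-01 3.1166e+00 4.0000e-04] F [ 0.6 -0.2  0.5] op 40.1
[459.4  83.2 103.1] [-0.2 -0.5 40.3]
t 3.17 pos [459.   83.7 143.2] rv [3.6390e-01 3.1168e+00 4.0000e-04] F [-1.  -0.4  0.2] op 40.5
[459.1  83.4 103. ] [-0.1 -0.3 40.2]
t 3.22 pos [458.8  83.6 142.9] rv [3.6410e-01 3.1172e+00 3.0000e-04] F [-0.  -0.4  0. ] op 40.1
[459.   83.2 103.1] [-0.2 -0.4 39.8]
t 3.27 pos [458.5  83.6 142.6] rv [3.6440e-01 3.1178e+00 2.0000e-04] F [0.3 0.7 0.2] op 40.1
[459.   83.2 103.3] [-0.4 -0.3 39.3]
```

Request:
{"op": "jog_arm", "data": {"series": [[[0,0,0,0,0,0,0.026],[0,0,0,0,0,0.01,0.026],[0,0,0,0,0,0.012,0.026],[0,0,0,0,0,0.012,0.026],[0,0,0,0,0,0.012,0.026],[0,0,0,0,0,0.008,0.026],[0,0,0,0,0,0,0.026],[0,0,0,0,0,0,0.026],[0,0,0,0,0,0,0.026]]], "squeeze": 20}}

```text
t: 4.07
ee_pos: [458.2, 83.5, 87.9]
orientation: [0.365, 3.119, 0.0]
ft_force: [0.5, -0.2, 0.4]
opening: 25.6
```

```bash
python3 - <<'E'
from h import *
p,d=capture("wrist");cv2.imwrite("pics/w3.png",cv2.resize(p[120:360,160:480,::-1],(800,600)))
for i in range(3):
    s,R=st();capture("top")
E
```

```text
t 4.12 pos [458.3  83.5  88. ] rv [3.648e-01 3.119e+00 1.000e-04] F [0.8 0.3 0.2] op 26.2
t 4.17 pos [458.3  83.5  88. ] rv [3.6470e-01 3.1189e+00 1.0000e-04] F [-0.9 -0.   0.6] op 25.8
t 4.22 pos [458.2  83.5  88. ] rv [3.646e-01 3.119e+00 1.000e-04] F [-0.2  0.1  0.3] op 26.1
```

View pics/w3.png

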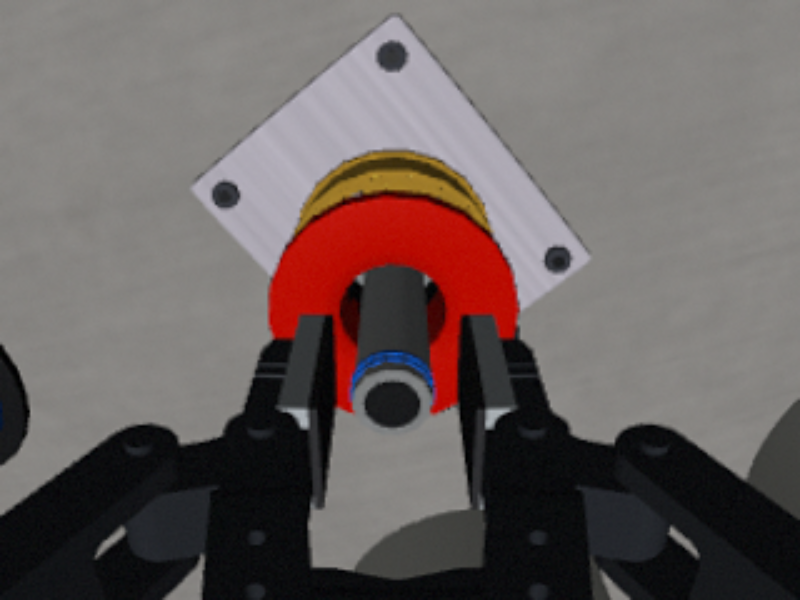

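Request:
{"op": "jog_arm", "data": {"series": [[[0,0,0,0,0,0.004,0.021],[0,0,0,0,0,0.004,0.021],[0,0,0,0,0,0.004,0.021],[0,0,0,0,0,0.002,0.021],[0,0,0,0,0,0,0.021],[0,0,0,0,0,0,0.021]]]}}

```text
t: 4.77
ee_pos: [457.5, 83.6, 73.0]
orientation: [-0.365, -3.12, 0.0]
ft_force: [-0.5, -0.6, 0.1]
opening: 20.9
```

Request:
{"op": "jog_arm", "data": {"series": [[[0,0,0,0,0,0.001,0.021],[0,0,0,0,0,0.001,0.021],[0,0,0,0,0,0,0.021]]]}}

```text
t: 5.02
ee_pos: [457.7, 83.6, 71.2]
orientation: [-0.365, -3.12, -0.0]
ft_force: [-0.0, 0.1, -0.1]
opening: 20.8
```

Request:
{"op": "jog_arm", "data": {"series": [[[0,0,0,0,0,0.001,0.021],[0,0,0,0,0,0.001,0.021],[0,0,0,0,0,0,0.021]]]}}

```text
t: 5.27
ee_pos: [457.6, 83.6, 69.2]
orientation: [-0.365, -3.12, 0.0]
ft_force: [0.5, -0.1, 0.2]
opening: 20.9
```

Request:
{"op": "jog_arm", "data": {"series": [[[0,0,0,0,0,0.001,0.021],[0,0,0,0,0,0.001,0.021],[0,0,0,0,0,0,0.021]]]}}

```text
t: 5.52
ee_pos: [457.9, 83.6, 67.5]
orientation: [0.365, 3.12, 0.0]
ft_force: [-1.3, -0.4, 4.7]
opening: 21.0
```

Request:
{"op": "jog_arm", "data": {"series": [[[0,0,0,0,0,0.001,0.021],[0,0,0,0,0,0.001,0.021],[0,0,0,0,0,0,0.021]]]}}

```text
t: 5.77
ee_pos: [457.9, 83.5, 65.6]
orientation: [0.365, 3.12, -0.0]
ft_force: [-1.2, -0.2, 5.9]
opening: 20.9
```

Request:
{"op": "jog_arm", "data": {"series": [[[0,0,0,0,0,0.001,0.021],[0,0,0,0,0,0.001,0.021],[0,0,0,0,0,0,0.021]]]}}

```text
t: 6.02
ee_pos: [457.9, 83.6, 63.7]
orientation: [0.365, 3.12, 0.0]
ft_force: [-0.8, -0.4, 6.9]
opening: 21.1
```

Request:
{"op": "jog_arm", "data": {"series": [[[0,0,0,0,0,0.001,0.021],[0,0,0,0,0,0.001,0.021],[0,0,0,0,0,0.001,0.021],[0,0,0,0,0,0,0.021]]]}}

```text
t: 6.35
ee_pos: [458.0, 83.5, 60.8]
orientation: [0.365, 3.12, 0.0]
ft_force: [-2.5, 1.0, 7.8]
opening: 21.3
```

Request:
{"op": "jog_arm", "data": {"series": [[[0,0,0,0,0,0.0005,0.021],[0,0,0,0,0,0.0005,0.021],[0,0,0,0,0,0,0.021]]]}}

```text
t: 6.6
ee_pos: [458.2, 83.5, 60.5]
orientation: [0.364, 3.119, -0.0]
ft_force: [-3.3, -0.2, 13.4]
opening: 20.9
```

Request:
{"op": "jog_arm", "data": {"series": [[[0,0,0,0,0,0,0.012],[0,0,0,0,0,0,0.012],[0,0,0,0,0,0,0.012]]], "squeeze": 50}}

```text
t: 6.85
ee_pos: [458.0, 82.1, 60.8]
orientation: [0.363, 3.119, -0.004]
ft_force: [-4.6, -6.0, 17.2]
opening: 14.9
```

Request:
{"op": "jog_arm", "data": {"series": [[[0,0,0,0,-0.0008,0,0.012],[0,0,0,0,-0.0007,0,0.012],[0,0,0,0,0,0,0.012]]]}}

```text
t: 7.1
ee_pos: [457.9, 81.6, 60.8]
orientation: [0.364, 3.119, -0.001]
ft_force: [-4.3, -2.5, 15.9]
opening: 14.9
```

Request:
{"op": "jog_arm", "data": {"series": [[[0,0,0,0,0,-0.0015,0.012],[0,0,0,0,0,-0.002,0.012],[0,0,0,0,0,-0.002,0.012],[0,0,0,0,0,0,0.012]]]}}

```text
t: 7.43
ee_pos: [458.0, 82.4, 65.1]
orientation: [0.365, 3.119, 0.001]
ft_force: [0.5, 0.9, 3.2]
opening: 14.9
```

Request:
{"op": "jog_arm", "data": {"series": [[[0,0,0,0,0,-0.003,0.012],[0,0,0,0,0,-0.003,0.012],[0,0,0,0,0,-0.003,0.012],[0,0,0,0,0,0,0.012]]]}}

```text
t: 7.77
ee_pos: [457.4, 82.0, 74.2]
orientation: [-0.364, -3.12, 0.001]
ft_force: [0.9, 0.6, -0.5]
opening: 14.9
```

```bash
python3 - <<'E'
from h import *
p,d=capture("wrist");cv2.imwrite("pics/w4.png",cv2.resize(p[120:360,160:480,::-1],(800,600)))
st()
E
```

```text
t 7.82 pos [457.3  81.9  74.1] rv [-3.6440e-01 -3.1203e+00  7.0000e-04] F [1.9 1.4 0.2] op 14.9
```

View pics/w4.png

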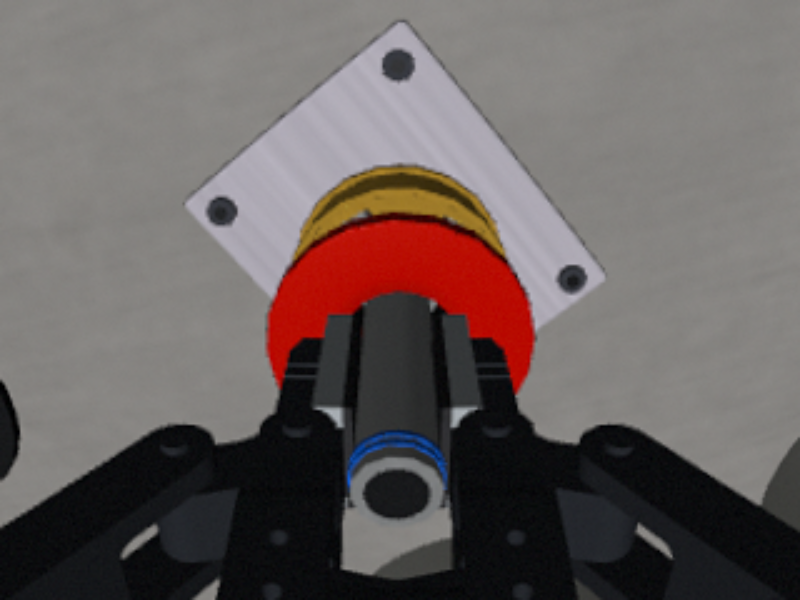

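Request:
{"op": "jog_arm", "data": {"series": [[[0,0,0,0,0,-0.004,0.012],[0,0,0,0,0,-0.006,0.012],[0,0,0,0,0,-0.006,0.012],[0,0,0,0,0,-0.006,0.012],[0,0,0,0,0,-0.006,0.012],[0,0,0,0,0,0,0.012]]]}}

```text
t: 8.32
ee_pos: [457.9, 82.0, 103.3]
orientation: [0.364, 3.119, -0.0]
ft_force: [1.7, -0.1, -0.2]
opening: 14.9
```

Request:
{"op": "jog_arm", "data": {"series": [[[0,0,0,0,0,-0.006,0.012],[0,0,0,0,0,-0.008,0.012],[0,0,0,0,0,-0.01,0.012],[0,0,0,0,0,-0.01,0.012],[0,0,0,0,0,-0.01,0.012],[0,0,0,0,0,-0.006,0.012],[0,0,0,0,0,0,0.012],[0,0,0,0,0,0,0.012],[0,0,0,0,0,0,0.012],[0,0,0,0,0,0,0.012]]]}}

```text
t: 9.15
ee_pos: [456.8, 82.1, 151.2]
orientation: [-0.365, -3.119, 0.0]
ft_force: [-0.1, -0.6, -0.5]
opening: 14.9
```

```bash
python3 - <<'E'
from h import *
for n in ["wrist","scene"]:
    p,d=capture(n);cv2.imwrite(f"pics/{n}5.png",p[:,:,::-1])
    for th in ["tube_top","tube","stand","well_floor"]:
        r=tip_of(n,th); print(n,th,[(np.round(x["location"],1).tolist(),round(x["p"],2)) for x in r[:3]])
    if n=="wrist":
        P=pts(n,d,d>0);v,u=np.nonzero(d>0);c=cv2.cvtColor(p,cv2.COLOR_RGB2HSV)[v,u]
        near=np.hypot(P[:,0]-487,P[:,1]+112)<55
        for k in [near&(P[:,2]>29)&(P[:,2]<45)]:
            q=P[k];ctr,r0=cv2.minEnclosingCircle(q[:,:2].astype(np.float32));print(k.sum(),ctr,r0,q[:,2].mean())
    st()
shift([487,-112,150])
E
```

```text
wrist tube_top [([457.2, 80.1, 196.5], 0.74)]
wrist tube [([458.6, 87.9, 101.6], 0.78)]
wrist stand [([484.6, -109.2, 1.4], 0.89)]
wrist well_floor [([490.3, -110.7, 9.1], 0.84)]
1679 (489.6482238769531, -108.91172790527344) 35.63616943359375 33.44009363565452
t 9.4 pos [457.2  82.1 151.5] rv [-0.3648 -3.1197  0.    ] F [ 0.6 -0.3  0.1] op 14.4
scene tube_top []
scene tube [([460.7, 83.4, 98.6], 0.42)]
scene stand [([490.7, -113.6, -0.1], 0.76)]
scene well_floor [([489.4, -107.5, 6.2], 0.67)]
t 9.65 pos [457.4  82.1 151.8] rv [-3.6480e-01 -3.1203e+00  1.0000e-04] F [ 0.3  0.1 -1.2] op 15.0
t 9.65 pos [457.4  82.1 151.8] rv [-3.6480e-01 -3.1203e+00  1.0000e-04] F [ 0.3  0.1 -1.2] op 15.0
tool shift mm [ -73.6 -182.     1.8]
```

View pics/wrist5.png

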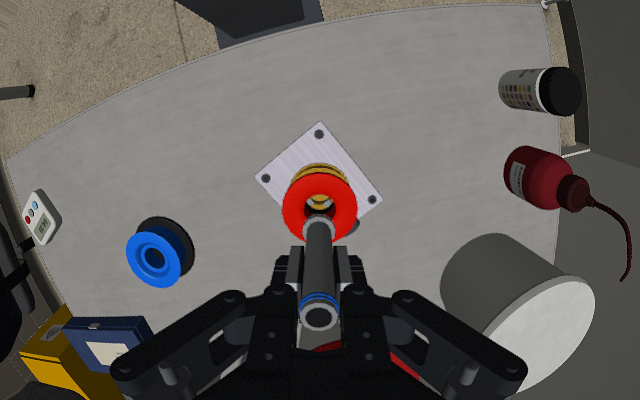

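View pics/scene5.png

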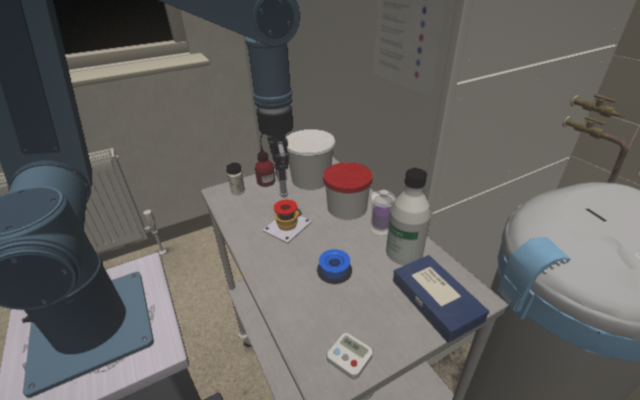

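Request:
{"op": "jog_arm", "data": {"series": [[[0,0,0,-0.004,-0.01,0,0.012],[0,0,0,-0.0072,-0.018,0,0.012],[0,0,0,-0.01,-0.025,0,0.012],[0,0,0,-0.0112,-0.028,0,0.012],[0,0,0,-0.0112,-0.028,0,0.012],[0,0,0,-0.0112,-0.028,0,0.012],[0,0,0,-0.0088,-0.022,0,0.012],[0,0,0,-0.0056,-0.014,0,0.012],[0,0,0,-0.0035,-0.0087,0,0.012],[0,0,0,0,0,0,0.012],[0,0,0,0,0,0,0.012],[0,0,0,0,0,0,0.012]]]}}

```text
t: 10.65
ee_pos: [485.8, -110.7, 151.7]
orientation: [-0.364, -3.12, -0.001]
ft_force: [0.0, -0.3, -1.1]
opening: 14.6
```

Request:
{"op": "jog_arm", "data": {"series": [[[0,0,0,0,0,0.01,0.012],[0,0,0,0,0,0.015,0.012],[0,0,0,0,0,0.015,0.012],[0,0,0,0,0,0.006,0.012],[0,0,0,0,0,0,0.012],[0,0,0,0,0,0,0.012],[0,0,0,0,0,0,0.012],[0,0,0,0,0,0,0.012],[0,0,0,0,0,0,0.012],[0,0,0,0,0,0,0.012]]]}}

```text
t: 11.48
ee_pos: [486.5, -111.6, 106.4]
orientation: [0.365, 3.119, -0.001]
ft_force: [-0.3, 0.4, -1.3]
opening: 14.8
```

```bash
cat > meas.py <<'E'
from h import *
import sys
s,R=st();m=camera_model("wrist")
p,d=capture("wrist");cv2.imwrite(f"pics/{sys.argv[1]}.png",cv2.resize(p[120:360,160:480,::-1],(800,600)))
P=pts("wrist",d,d>0);v,u=np.nonzero(d>0);c=cv2.cvtColor(p,cv2.COLOR_RGB2HSV)[v,u]
near=np.hypot(P[:,0]-487,P[:,1]+111)<50
k=near&(P[:,2]>29)&(P[:,2]<40)&(c[:,0]>100)&(c[:,0]<125)&(c[:,1]>150)
q=P[k];ctr,r0=cv2.minEnclosingCircle(q[:,:2].astype(np.float32));print("rim",k.sum(),ctr,r0,q[:,2].mean())
print("rel tool",np.round(R.inv().apply(np.array([ctr[0],ctr[1],34])-s["ee_pos"]),1))
# tube points: near axis of tool
t=R.inv().apply(P-s["ee_pos"])
for a,b in [(-60,-25),(2,12),(12,22),(22,32),(32,45),(45,55)]:
    k=(np.hypot(t[:,0],t[:,1])<16)&(t[:,2]>a)&(t[:,2]<b)
    if k.sum()>5: print(a,b,k.sum(),np.round(np.percentile(t[k],5,axis=0),1),np.round(np.percentile(t[k],95,axis=0),1))
E
python3 meas.py w6
```

```text
t 11.48 pos [ 486.5 -111.6  106.4] rv [ 3.6470e-01  3.1192e+00 -6.0000e-04] F [-0.3  0.4 -1.3] op 14.8
rim 3813 (488.4781188964844, -109.58934020996094) 35.111061096191406 33.048727235693214
rel tool [-1.3  2.4 72.4]
-60 -25 2920 [ -7.2  -9.6 -52.1] [ 11.9  10.3 -27.2]
2 12 226 [ 1.3 -5.8  2.5] [ 6.5  7.8 11.5]
12 22 201 [ 1.4 -6.  12.5] [ 6.6  7.6 21.6]
22 32 166 [ 1.7 -5.3 22.5] [ 6.7  8.  31.5]
32 45 444 [-4.  -8.4 33.5] [ 9.  10.5 44. ]
45 55 12 [ 4.6 -7.3 45.1] [ 9.2  7.1 46.6]
```

View pics/w6.png

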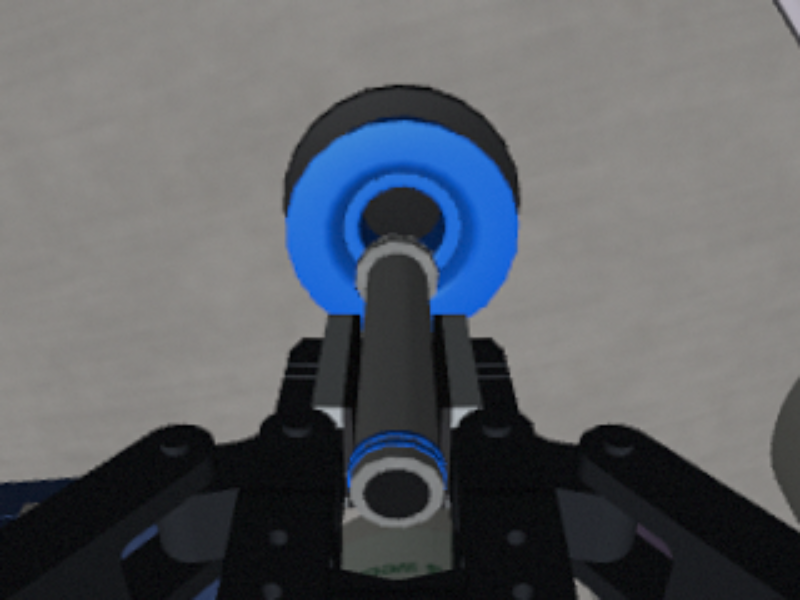

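Request:
{"op": "jog_arm", "data": {"series": [[[0,0,0,0,0.0012,0.004,0.012],[0,0,0,0,0,0.005,0.012],[0,0,0,0,0,0.005,0.012],[0,0,0,0,0,0.003,0.012],[0,0,0,0,0,0,0.012],[0,0,0,0,0,0,0.012],[0,0,0,0,0,0,0.012],[0,0,0,0,0,0,0.012],[0,0,0,0,0,0,0.012]]]}}

```text
t: 12.28
ee_pos: [486.6, -110.4, 89.0]
orientation: [0.365, 3.12, -0.0]
ft_force: [1.2, -0.1, -0.8]
opening: 14.7
```

```bash
python3 meas.py w7
```

```text
t 12.28 pos [ 486.6 -110.4   89. ] rv [ 3.6480e-01  3.1199e+00 -2.0000e-04] F [ 1.2 -0.1 -0.8] op 14.7
rim 4107 (488.6311950683594, -109.4686508178711) 35.127166748046875 33.079132830306634
rel tool [-1.7  1.3 55. ]
-60 -25 2957 [ -7.2  -9.7 -52.2] [ 11.8  10.3 -27.3]
2 12 226 [ 1.1 -5.8  2.4] [ 6.5  7.9 11.4]
12 22 197 [ 1.3 -6.  12.5] [ 6.5  7.7 21.3]
22 32 171 [ 1.8 -5.3 22.6] [ 6.7  7.9 31.4]
32 45 442 [-4.1 -8.4 33.3] [ 9.  10.5 43.8]
45 55 11 [ 2.3 -6.8 45. ] [ 8.5  9.9 46.5]
```

View pics/w7.png

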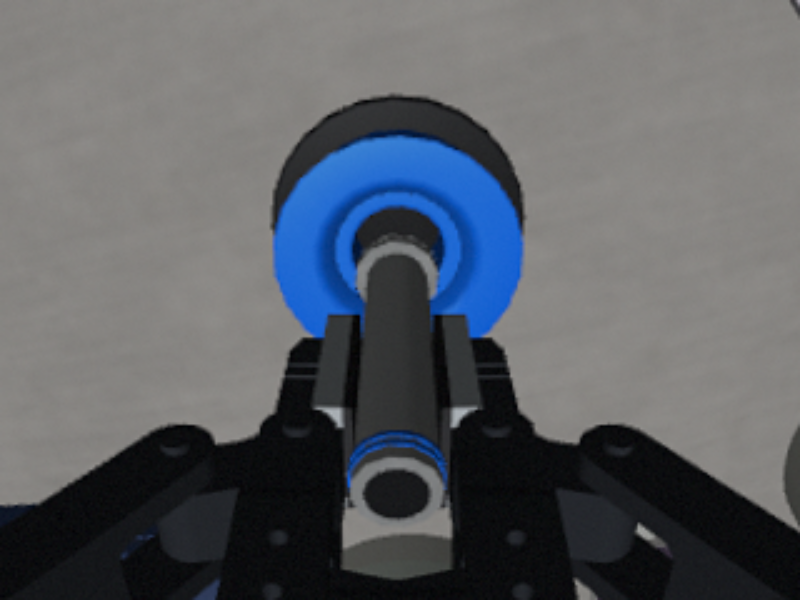

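Request:
{"op": "jog_arm", "data": {"series": [[[0,0,0,0,0,0.003,0.012],[0,0,0,0,0,0.003,0.012],[0,0,0,0,0,0.003,0.012],[0,0,0,0,0,0,0.012],[0,0,0,0,0,0,0.012]]]}}

```text
t: 12.75
ee_pos: [486.2, -110.2, 79.4]
orientation: [-0.365, -3.12, -0.0]
ft_force: [0.5, 1.0, -0.6]
opening: 14.8
```

Request:
{"op": "jog_arm", "data": {"series": [[[0,0,0,0,0,0.002,0.012],[0,0,0,0,0,0.002,0.012],[0,0,0,0,0,0.002,0.012],[0,0,0,0,0,0,0.012],[0,0,0,0,0,0,0.012]]]}}

```text
t: 13.17
ee_pos: [486.3, -110.2, 73.6]
orientation: [-0.365, -3.12, -0.0]
ft_force: [0.4, -0.5, -0.8]
opening: 14.5
```

Request:
{"op": "jog_arm", "data": {"series": [[[0,0,0,0,0,0.002,0.012],[0,0,0,0,0,0.002,0.012],[0,0,0,0,0,0.002,0.012],[0,0,0,0,0,0,0.012],[0,0,0,0,0,0,0.012]]]}}

```text
t: 13.58
ee_pos: [486.3, -110.2, 67.6]
orientation: [-0.365, -3.12, -0.0]
ft_force: [-0.3, 0.3, -0.6]
opening: 14.8
```

Request:
{"op": "jog_arm", "data": {"series": [[[0,0,0,0,0,0.002,0.012],[0,0,0,0,0,0.002,0.012],[0,0,0,0,0,0,0.012],[0,0,0,0,0,0,0.012],[0,0,0,0,0,0,0.012]]]}}

```text
t: 14.0
ee_pos: [486.5, -110.3, 63.8]
orientation: [-0.365, -3.12, -0.0]
ft_force: [-0.1, -0.4, -0.6]
opening: 14.8
```

Request:
{"op": "jog_arm", "data": {"series": [[[0,0,0,0,0,0.001,0.012],[0,0,0,0,0,0.001,0.012],[0,0,0,0,0,0.001,0.012],[0,0,0,0,0,0,0.012],[0,0,0,0,0,0,0.012]]]}}

```text
t: 14.42
ee_pos: [486.4, -110.3, 60.7]
orientation: [-0.365, -3.12, -0.0]
ft_force: [-0.6, -0.3, -0.9]
opening: 15.1
```

Request:
{"op": "jog_arm", "data": {"series": [[[0,0,0,0,0,0.001,0.012],[0,0,0,0,0,0.001,0.012],[0,0,0,0,0,0,0.012],[0,0,0,0,0,0,0.012]]]}}

```text
t: 14.75
ee_pos: [486.4, -110.3, 58.7]
orientation: [-0.365, -3.12, -0.0]
ft_force: [0.0, 0.3, -1.6]
opening: 15.1
```

Request:
{"op": "jog_arm", "data": {"series": [[[0,0,0,0,0,0.0005,0.012],[0,0,0,0,0,0.0005,0.012],[0,0,0,0,0,0,0.012],[0,0,0,0,0,0,0.012]]]}}

```text
t: 15.08
ee_pos: [486.4, -110.3, 57.8]
orientation: [-0.365, -3.12, 0.0]
ft_force: [-0.6, 0.7, -1.3]
opening: 14.5
```

Request:
{"op": "jog_arm", "data": {"series": [[[0,0,0,0,0,0.0005,0.012],[0,0,0,0,0,0.0005,0.012],[0,0,0,0,0,0,0.012],[0,0,0,0,0,0,0.012]]]}}

```text
t: 15.42
ee_pos: [486.5, -110.3, 56.9]
orientation: [0.365, 3.12, -0.0]
ft_force: [0.9, -0.1, -0.9]
opening: 15.1
```

Request:
{"op": "jog_arm", "data": {"series": [[[0,0,0,0,0,0.0005,0.012],[0,0,0,0,0,0,0.012],[0,0,0,0,0,0,0.012]]]}}

```text
t: 15.67
ee_pos: [486.6, -110.3, 56.8]
orientation: [0.365, 3.12, -0.0]
ft_force: [-0.9, 0.8, 6.6]
opening: 14.5
```

Request:
{"op": "jog_arm", "data": {"series": [[[0,0,0,0,0,0.0005,0.012],[0,0,0,0,0,0,0.012],[0,0,0,0,0,0,0.012]]]}}

```text
t: 15.92
ee_pos: [486.8, -110.4, 56.8]
orientation: [0.365, 3.119, -0.0]
ft_force: [-2.1, 1.6, 9.5]
opening: 14.7
```

Request:
{"op": "jog_arm", "data": {"series": [[[0,0,0,0,0,-0.0006,0.012],[0,0,0,0,0,0,0.012]]], "squeeze": 20}}

```text
t: 16.08
ee_pos: [486.7, -110.4, 56.8]
orientation: [0.365, 3.12, -0.0]
ft_force: [-1.4, 0.1, 6.3]
opening: 14.7
```

Request:
{"op": "jog_arm", "data": {"series": [[[0,0,0,0,0,0,0.018],[0,0,0,0,0,0,0.022],[0,0,0,0,0,0,0.026],[0,0,0,0,0,0,0.03],[0,0,0,0,0,0,0.03],[0,0,0,0,0,0,0.03]]]}}

```text
t: 16.58
ee_pos: [486.4, -110.3, 56.2]
orientation: [-0.365, -3.12, -0.0]
ft_force: [-0.2, 0.2, 0.2]
opening: 29.8
```

```bash
python3 meas.py w8
```

```text
t 16.58 pos [ 486.4 -110.3   56.2] rv [-3.6480e-01 -3.1201e+00 -2.0000e-04] F [-0.2  0.2  0.2] op 29.8
rim 4713 (488.7664489746094, -109.38483428955078) 35.25162887573242 33.105563963390864
rel tool [-2.1  1.4 22.2]
-60 -25 1982 [ -6.1 -14.4 -45. ] [  6.2   7.6 -26.9]
2 12 225 [ 1.1 -5.8  2.5] [ 6.2  7.8 11.4]
12 22 197 [ 1.2 -6.1 12.5] [ 6.3  7.6 21.5]
22 32 789 [ -9.5 -14.3  24.5] [14.  14.3 30.9]
32 45 425 [-11.3 -11.1  32.7] [ 5.9 12.9 42.9]
45 55 45 [-11.5 -10.9  45.3] [-4.6 13.6 51.5]
```

View pics/w8.png

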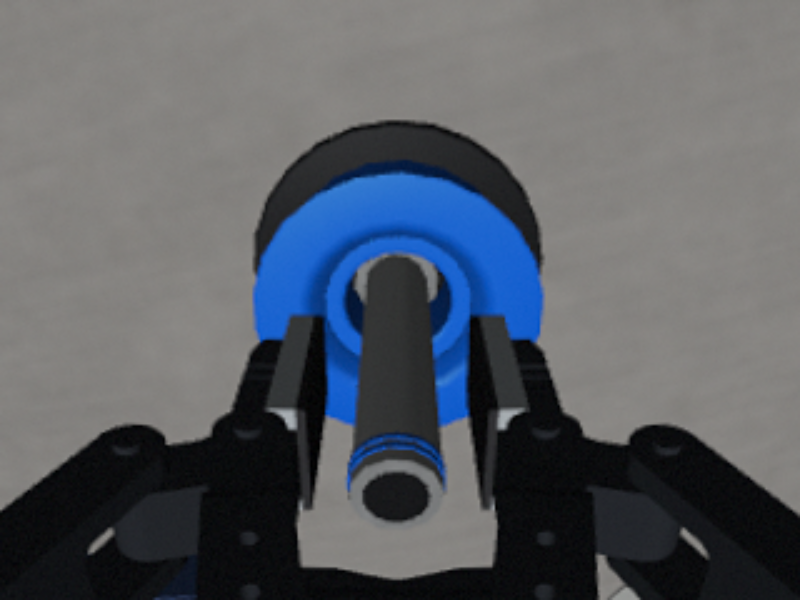

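Tube stands upright in the well, jaws clear on both sides (tube at ~(397,380), pads at 325 and 470). Withdraw straight up.

Request:
{"op": "jog_arm", "data": {"series": [[[0,0,0,0,0,-0.005,0.034],[0,0,0,0,0,-0.01,0.034],[0,0,0,0,0,-0.015,0.034],[0,0,0,0,0,-0.02,0.034],[0,0,0,0,0,-0.02,0.034],[0,0,0,0,0,-0.02,0.034],[0,0,0,0,0,-0.02,0.034],[0,0,0,0,0,-0.01,0.034],[0,0,0,0,0,0,0.034],[0,0,0,0,0,0,0.034],[0,0,0,0,0,0,0.034],[0,0,0,0,0,0,0.034]]]}}

```text
t: 17.63
ee_pos: [485.6, -109.9, 175.1]
orientation: [-0.365, -3.118, -0.001]
ft_force: [-0.2, 0.2, 0.7]
opening: 34.1
```

```bash
python3 - <<'E'
from h import *
st()
p,d=capture("wrist");a=p[:,:,::-1]
P=pts("wrist",d,d>0);k=(np.hypot(P[:,0]-488,P[:,1]+110)<20)&(P[:,2]>80)&(P[:,2]<110)
print("tube top",np.round(P[k].min(0),1),np.round(P[k].max(0),1))
r=tip_of("wrist","tube_top");print(r)
q,d=capture("scene");b=q[:,:,::-1]
cv2.imwrite("pics/f.png",np.vstack([cv2.resize(a[50:350],(640,300)),cv2.resize(b[130:380,180:500],(384,300)) if 0 else cv2.copyMakeBorder(cv2.resize(b[130:380,180:500],(384,300)),0,0,0,256,0)]))
E
```

```text
t 17.63 pos [ 485.6 -109.9  175.1] rv [-3.6470e-01 -3.1178e+00 -1.4000e-03] F [-0.2  0.2  0.7] op 34.1
tube top [ 479.9 -117.5   80.4] [ 495.6 -101.5  102.3]
[{'location': [488.9, -114.0, 100.1], 'p': 0.71}]
```

View pics/f.png

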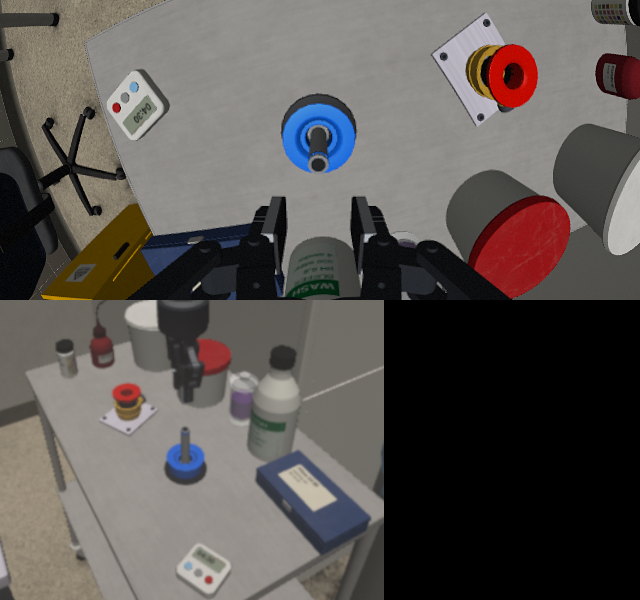

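The tube stands in the stand (318,160 in the upper part), its top at z of about 101–102 mm as expected. The fitting is empty and nothing else has moved.

```bash
python3 -c "
from cell import *
print(close_job())"
```

```text
the job is handed in; nothing more can be done
None
```

The tube is out of the fitting and standing on the floor of the stand's well with its blue bands up. The job was handed in at about 18 s of the 51 s allowed.

- **Freeing the tube:** The collar was met at z of about 67.5 mm and pressed about 7 mm by measured TCP height to the rubber stop. The force was 13 N there, and the highest reading was 17 N as the jaws closed. I drew the tube straight up and saw no sign of the jaws biting; no pull of more than about 1 N was read.
- **Placing it:** I lowered it until it met the floor at TCP z = 56.8 mm, where 56.6 mm was expected, with 9.5 N at most. I eased off before letting go and then withdrew straight up.
- **Last checks:** The tube stands upright, with its top at about z = 101 to 102 mm as it should be. The gripper is clear at z of about 175 mm, no contact force shows, and the other things look unmoved in the pictures.
- **Disagreements:** The top and wrist cameras differed by about 3 mm in y on the fitting's position, so I lined up relative to the jaws as the wrist camera saw them. Closing on the tube also gave a 6 N sideways force, which I reduced to 2.5 N with a 1.5 mm shift before pulling.

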